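# Put the pH calibration tray back in order

## Task

The things on the pH calibration tray have been put back wrongly: every cup holds something that belongs in another. Move each buffer bottle into the cup of its cap's colour and the small glass rinse beaker into the grey cup, so that each stands upright on the floor of its own cup; use the free worktop to park things on the way. Never let a bottle or the beaker tip over, and leave the wash bottle and the amber dropper bottle standing where they are.

Things in the scene. Friction and masses are not known exactly. Their poses are not given: they have to be found in the camera images.
- bottle_red: closed buffer bottle, white round body 56 mm across and 60 mm high, red ribbed screw cap 38 mm across and 21 mm high (grip the cap from above), red band on the label; 90 mm high in all, 0.14 kg (0.11 to 0.18). Origin: centre of its underside, z up.
- bottle_yellow: buffer bottle of the same shape and size, with yellow cap and band. Origin: centre of its underside, z up.
- bottle_blue: buffer bottle of the same shape and size, with blue cap and band. Origin: centre of its underside, z up.
- rinse_beaker: small empty clear glass beaker, body 56 mm across, rim 60 to 62 mm across, 71 mm high, open at the top, rigid, 0.08 kg. Origin: centre of its underside, z up. Can be gripped across its outside from above.
- cup_red: red round plastic cup, fixed, 24 mm high; inside 64 mm wide in the lower 14 mm, then flaring to 76 mm (84 mm outside) at the rim. Origin: centre of its underside, 4 mm above the worktop; inner floor 4 mm and rim 24 mm above the origin. x axis: level across the row of cups, away from the robot; y axis: along the row.
- cup_yellow: yellow cup, same shape, origin and axes as the red one. The four cups stand in one row, 94 mm from centre to centre, in a low fixed stainless-steel drip tray (112 x 400 mm, rim 14 mm above the worktop); which colour stands where changes from start to start.
- cup_blue: blue cup, same shape, origin and axes as the red one.
- cup_grey: dark grey cup, for the rinse beaker; same shape, origin and axes as the red one.
- wash_bottle: bystander, loose: white squeeze bottle with blue cap and bent blue spout, 207 mm high, body 66 mm across, standing on the worktop behind the tray, to the left. Origin at its underside, 22 mm in front of the body's axis (the axis lies at x = +22 mm in its own frame; the spout points to -x).
- dropper: bystander, loose: amber glass dropper bottle with black rubber bulb, 33 mm across, 102 mm high, standing on the worktop behind the tray, to the right. The worktop behind the middle of the tray, between these two, is free at the start. Origin: centre of its underside.
Things that resemble listed ones, but are neither listed nor needed, are in the scene too. Leave any green look-alike of the bottle_red alone.

How it is judged:
At the end, for the whole second after the job is handed in: Each bottle stands in the cup of its cap's colour and the beaker in the grey cup: centre within 10 mm of the cup's centre, underside on the cup's floor (within 4 mm), upright within 0.1 rad, and all at rest and released (horizontal distance between bottle_red and cup_red below 0.01 m and z of bottle_red in the frame of cup_red below 0.008 m and angle between each of bottle_red, bottle_yellow, bottle_blue, rinse_beaker's own z axis and vertical below 0.1 rad and linear speed of each of bottle_red, bottle_yellow, bottle_blue, rinse_beaker below 0.02 m/s and contact force between each of bottle_red, bottle_yellow, bottle_blue, rinse_beaker and the fingers below 0.1 N and horizontal distance between bottle_yellow and cup_yellow below 0.01 m and z of bottle_yellow in the frame of cup_yellow below 0.008 m and horizontal distance between bottle_blue and cup_blue below 0.01 m and z of bottle_blue in the frame of cup_blue below 0.008 m and horizontal distance between rinse_beaker and cup_grey below 0.01 m and z of rinse_beaker in the frame of cup_grey below 0.008 m); the robot touches nothing.
It fails at once if a buffer bottle or the rinse beaker tips over (more than 0.6 rad) (angle between any of bottle_red, bottle_yellow, bottle_blue, rinse_beaker's own z axis and vertical above 0.6 rad).
It fails at once if the wash bottle is moved more than 30 mm or tipped over (distance of wash_bottle from where it was at the start of the episode above 0.03 m or angle between wash_bottle's own z axis and vertical above 0.6 rad).
It fails at once if the dropper bottle is moved more than 30 mm or tipped over (distance of dropper from where it was at the start of the episode above 0.03 m or angle between dropper's own z axis and vertical above 0.6 rad).
It also fails if it takes over 96 s, if anything falls off the work surface, if the arm or the gripper's body presses on something with over 40 N, if the wrist force passes 120 N, or if a joint passes its speed limit or range.

## Robot

A 6-joint arm with a two-finger parallel gripper is mounted at the origin on a cart in front of the work surface, level with it; the furniture and walls round the work are solid. World frame = base frame: x ahead of the robot, y to its left, z up, the work surface at z = 0. Lengths are in m, angles in rad, forces in N, time in s.
With the tool pointing down it reaches from about 0.4 to 0.825 m from the base axis. Payload 7 kg.
Tool frame: the origin (TCP) lies midway between the tips of the shut fingers; the grasp point (between the pads) lies ctrl.grip_point_offset behind it (ctrl.grip_point_offset is the distance from the TCP to the grasp point, in m); z points along the fingers, y is the line along which they close (so a half turn about z gives the same grasp; the last joint's range is limited). The gripper opens to 85 mm and grips with 20 to 120 N. Pads are 22 mm wide; open, the fingers measure 114 mm over their backs; the gripper's body (76 mm by 85 mm) begins 54 mm behind the grasp point. The pads swing forward as they close: fully open they stand 13 mm farther back than shut.
Start: joints at [1.558, 0.359, 0.012, 0, -1.224, -0.288], TCP at [0.2, 0.645, 0.231] pointing down, gripper open.
Joint ranges: [-3.07, 3.07], [-1.43, 2.12], [-1.02, 1.25], [-3.03, 1.67], [-3.05, -0], [-3.03, 3.03]. Speed limits (rad/s): [2.39, 2.39, 3.01, 3.14, 3.14, 3.14].

## Interface

Orientations are given as a unit quaternion [x, y, z, w].
In Python, from workcell import ctrl gives the robot as it stands.
- The arm moves only by the tool jog_arm, never from a script. Its arguments are lists of equal length, an entry for each row: "slide": the shift along the tool's x, y, z in cm, a list of three; "turn": the turn, a rotation vector about the tool's x, y, z in units of 8 degrees (1.0 is 8 degrees), a list of three; "gripper": the opening, from 0 (shut) to 1 (fully open). A call has 1 to 10 rows; each row shifts and turns the commanded pose from where the row before left it, along the tool's axes as they then stand; what a row does not reach is not made up. A row lasts 1/8 s, in which the tool goes at most 62.5 mm and 10.7 degrees, less where a joint would pass 70% of its speed; a pose out of reach is approached as far as the arm can. A call with a gripper value outside its range is refused whole. The fingers move at their own pace and stop on an object; "newtons" is the grip in N (left out, the last holds). Time passes only in rows, so rows that do not move let the fingers close. It gives the time, the measured TCP pose, the force, the opening and the grip force at its end, in the units of the state.
- ctrl.read_state(): the state, without advancing time (a new reading comes with each control period).
- ctrl.grab_frame(name): name is "scene" or "top" or "wrist"; returns the picture (480x640x3 uint8, red, green, blue); there is no depth.
- ctrl.camera_params(name): a dict with "K" (3x3 intrinsics, pixels), "k1" (the pictures are not rectified: a ray, as slopes to the right and down, at radius r is drawn at 1 + k1 r^2 times it, then the intrinsics apply), "extrinsics" (4x4, takes a point from camera to world coordinates). Camera axes: x right, y up, looking along -z (the intrinsics and any distortion apply to the point x, -y, -z); pixel columns grow to the right and rows downward; lengths in m; the calibration is good to about 2 mm. A picture is of the moment at which its call begins: read the wrist's pose just before it. camera_params takes no time and is no camera call; for the wrist camera it gives the pose at the moment of the call.
- ctrl.close_job(): hands the job in; it is judged then, once.
Trained networks look in the newest picture that a camera, given by its name, has taken for a name from the list of things; names that differ only in an ending like _2 or _b are one class to them, and where a whole thing is asked for, a point or a joint stands for the part that bears it (a point fixed in the world has none). Each returns a list of dicts, best first, with "conf" (0 to 1); they miss things now and then, are a little off and sometimes report something else, mostly with a low value. They report only what shows in the picture. A call takes as long as a camera call. They do not tell look-alikes from the thing itself.
- ctrl.recognise(name, camera): "point" ([x, y, z] in m, in world coordinates, good to about 4 mm: the middle of the surface that is visible of it).
- ctrl.outline_of(name, camera): "pixels" (480x640 bool, what is visible of it).
The state is a dict: "time": time; "qpos": joint angles; "dq": joint speeds; "joint_torque": joint torques, N m; "ee_pos": TCP position; "ee_rot": TCP orientation; "contact_force": force on the tool from outside, world axes, zero at the start; "ft_torque": the same for the moment, N m; "finger_gap": finger opening in m; "grasp_force": force on a finger pad.
Only numpy, scipy, OpenCV 4.12 (cv2) and the standard library are available. Lean on these libraries where they do the work, as an engineer would, in place of code of your own. Each camera call takes 0.05 s, during which the arm holds its last target. There are 200 camera calls.

## Working session

There is one attempt and no reset: what is moved stays moved. The work goes in short steps, Python scripts to look and compute and a tool call to move; the robot and the scene stay as the last step left them, time stands still between calls to the robot, and variables do not carry over. Pictures are saved under pics/ and viewed, at most 14 in all, crops included, and the job is handed in when it is done.

Besides the shell and the picture viewer there is one more tool, called in YAML: its name, and indented under it one key for each argument. jog_arm: Moves the arm, as the interface text tells. Its arguments: {"type":"object","properties":{"slide":{"type":"array"},"turn":{"type":"array"},"gripper":{"type":"array"},"newtons":{"type":"number"}},"required":["slide","turn","gripper"]}

```bash
mkdir -p pics; ls; python3 - <<'E'
from workcell import ctrl
import cv2,numpy as np
s=ctrl.read_state();print(s['time'],s['ee_pos'],s['ee_rot'],s['finger_gap'],ctrl.grip_point_offset)
for c in ['top','scene']:
    f=ctrl.grab_frame(c);cv2.imwrite(f'pics/{c}0.png',f[:,:,::-1])
    p=ctrl.camera_params(c);print(c,p['K'],p['k1'],np.round(p['extrinsics'],3).tolist())
    for n in ['bottle_red','bottle_yellow','bottle_blue','rinse_beaker','cup_red','cup_yellow','cup_blue','cup_grey','wash_bottle','dropper']:
        print(n,[(np.round(r['point'],3).tolist(),round(r['conf'],2)) for r in ctrl.recognise(n,c)])
E
```

```text
pics
0.0 [0.19987457 0.64422282 0.2303529 ] [ 9.88697059e-01 -1.49924698e-01 -5.31662158e-05  8.41158706e-04] 0.08551844162939028 0.0187
top [[505.37720662   0.         321.74957243]
 [  0.         505.37720662 252.65735064]
 [  0.           0.           1.        ]] 0.04466587774163944 [[-0.028, 0.994, -0.102, 0.468], [-1.0, -0.028, 0.005, 0.074], [0.002, 0.103, 0.995, 1.067], [0.0, 0.0, 0.0, 1.0]]
bottle_red [([0.402, 0.176, 0.068], 0.7), ([0.533, 0.083, 0.076], 0.59)]
bottle_yellow [([0.533, -0.09, 0.074], 0.61)]
bottle_blue [([0.526, 0.175, 0.078], 0.85)]
rinse_beaker [([0.543, -0.009, 0.014], 0.73)]
cup_red [([0.533, -0.104, 0.026], 0.59)]
cup_yellow [([0.528, 0.081, 0.026], 0.86)]
cup_blue [([0.522, -0.001, 0.029], 0.95)]
cup_grey [([0.527, 0.18, 0.024], 0.88)]
wash_bottle [([0.666, 0.169, 0.128], 0.85)]
dropper [([0.533, -0.088, 0.075], 0.73), ([0.656, -0.084, 0.057], 0.67)]
scene [[618.45145542   0.         310.30406493]
 [  0.         618.45145542 244.11259641]
 [  0.           0.           1.        ]] -0.017651084738638325 [[0.914, 0.207, -0.349, 0.169], [-0.405, 0.467, -0.786, -0.81], [0.0, 0.86, 0.51, 0.609], [0.0, 0.0, 0.0, 1.0]]
bottle_red [([0.396, 0.169, 0.053], 0.79), ([0.521, 0.068, 0.064], 0.71)]
bottle_yellow [([0.533, -0.122, 0.065], 0.78)]
bottle_blue [([0.52, 0.162, 0.072], 0.58)]
rinse_beaker [([0.668, 0.15, 0.096], 0.51)]
cup_red [([0.518, -0.123, 0.021], 0.69)]
cup_yellow [([0.504, 0.06, 0.014], 0.57)]
cup_blue [([0.654, -0.098, 0.047], 0.65)]
cup_grey [([0.501, 0.159, 0.014], 0.6)]
wash_bottle [([0.667, 0.15, 0.094], 0.58)]
dropper [([0.65, -0.096, 0.048], 0.84)]
```

View pics/top0.png

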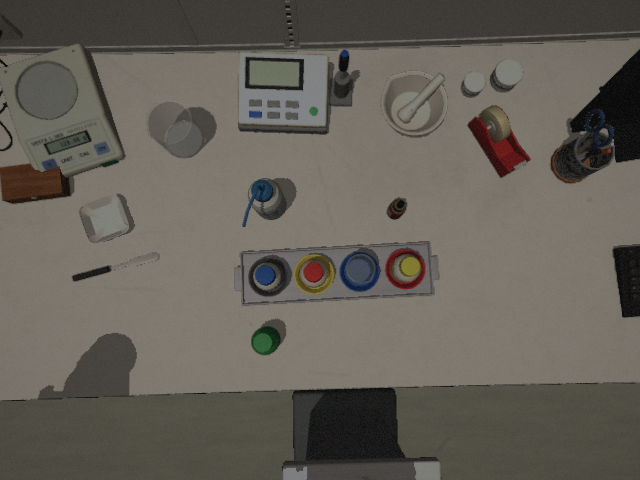

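View pics/scene0.png

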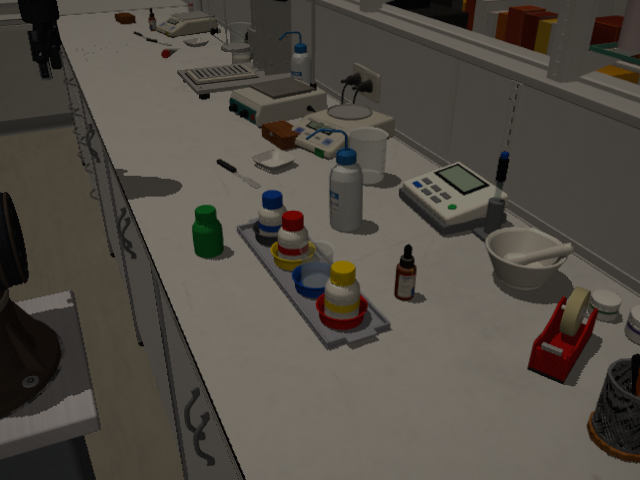

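Top view: the tray runs from (242,275) to (432,268). From left to right it holds the blue bottle in the grey cup (267,275), the red bottle in the yellow cup (314,273), the beaker in the blue cup (360,270), and the yellow bottle in the red cup (406,268). The wash bottle is at (263,195) and the dropper at (397,208).

Look-alikes: "bottle_red" could be (265,340), which is green with no label, or (314,273), which has the red cap and band. I take the second. "rinse_beaker" could be (180,130), which is large and on the bench, or (360,270), which is small and in a cup. I take the second. Next I'll confirm with a crop and measure.

```bash
cat > h.py <<'E'
from workcell import ctrl
import cv2,numpy as np
def ray(cam,uv,z,P=None):
    p=P or ctrl.camera_params(cam);K=p['K'];E=np.array(p['extrinsics'])
    d=np.array([(uv[0]-K[0][2])/K[0][0],(uv[1]-K[1][2])/K[1][1]])
    u=d.copy()
    for _ in range(10): u=d/(1+p['k1']*(u@u))
    v=E[:3,:3]@np.array([u[0],-u[1],-1.]);o=E[:3,3]
    return o+v*(z-o[2])/v[2]
def proj(cam,X,P=None):
    p=P or ctrl.camera_params(cam);K=p['K'];E=np.array(p['extrinsics'])
    c=E[:3,:3].T@(np.array(X)-E[:3,3]);u=np.array([c[0],-c[1]])/-c[2];u=u*(1+p['k1']*(u@u))
    return np.array([K[0][0]*u[0]+K[0][2],K[1][1]*u[1]+K[1][2]])
def fit(cam,mask,z,P=None):
    """circle fit of the hull of a mask, back-projected to height z"""
    n,l,st,ce=cv2.connectedComponentsWithStats(mask.astype(np.uint8))
    if n<2:return None
    i=1+np.argmax(st[1:,4]);cs,_=cv2.findContours((l==i).astype(np.uint8),0,1)
    h=cv2.convexHull(max(cs,key=cv2.contourArea))[:,0].astype(float)
    w=np.array([ray(cam,q,z,P)[:2] for q in h])
    A=np.c_[2*w,np.ones(len(w))];x=np.linalg.lstsq(A,(w**2).sum(1),rcond=None)[0]
    return np.round([x[0],x[1],np.sqrt(x[2]+x[0]**2+x[1]**2)],4),np.round(ce[i])
E
python3 - <<'E'
from h import *
f=cv2.imread('pics/top0.png');hsv=cv2.cvtColor(f,cv2.COLOR_BGR2HSV).astype(int)
for i,(u,v) in enumerate([(267,275),(314,273),(360,270),(406,268)]): print(hsv[v-2,u], ray('top',(u,v),.098))
H,S,V=hsv[...,0],hsv[...,1],hsv[...,2]
yy,xx=np.mgrid[:480,:640]
R=lambda u,v,r:(abs(xx-u)<r)&(abs(yy-v)<r)
print('blue cap',fit('top',R(267,275,14)&(abs(H-108)<12)&(S>110),.098))
print('red cap',fit('top',R(314,273,14)&((H<8)|(H>172))&(S>110),.098))
print('yel cap',fit('top',R(406,268,13)&(abs(H-28)<10)&(S>110),.098))
print('yel cup',fit('top',R(314,273,25)&(abs(H-26)<10)&(S>110),.028))
print('blue cup',fit('top',R(360,270,25)&(abs(H-108)<12)&(S>110),.028))
print('red cup',fit('top',R(406,268,25)&((H<8)|(H>172))&(S>110),.028))
print('grey cup',fit('top',R(267,275,25)&(V<75),.028))
m=ctrl.outline_of('rinse_beaker','top')
for k in m: print('beaker',k['conf'],k['pixels'].sum(),fit('top',k['pixels'],.079))
c=f[190:360,235:445];cv2.imwrite('pics/crop.png',cv2.resize(c,None,fx=3.5,fy=3.5,interpolation=cv2.INTER_CUBIC))
E
```

```text
[109 175  96] [0.52801469 0.17530399 0.098     ]
[  3 190 122] [0.52929158 0.0851597  0.098     ]
[108  70  88] [ 0.53257559 -0.00328611  0.098     ]
[ 28 161 128] [ 0.53396515 -0.09163065  0.098     ]
blue cap (array([0.5283, 0.1791, 0.0188]), array([265., 275.]))
red cap (array([0.5315, 0.0869, 0.019 ]), array([313., 272.]))
yel cap (array([ 0.5374, -0.098 ,  0.0197]), array([409., 266.]))
yel cup (array([0.5323, 0.0866, 0.0409]), array([314., 274.]))
blue cup (array([ 0.5346, -0.0072,  0.0403]), array([357., 276.]))
red cup (array([ 0.5372, -0.101 ,  0.0409]), array([404., 270.]))
grey cup (array([0.5315, 0.1772, 0.0433]), array([272., 274.]))
beaker 0.9 754 (array([ 0.537 , -0.0053,  0.0302]), array([360., 268.]))
```

View pics/crop.png

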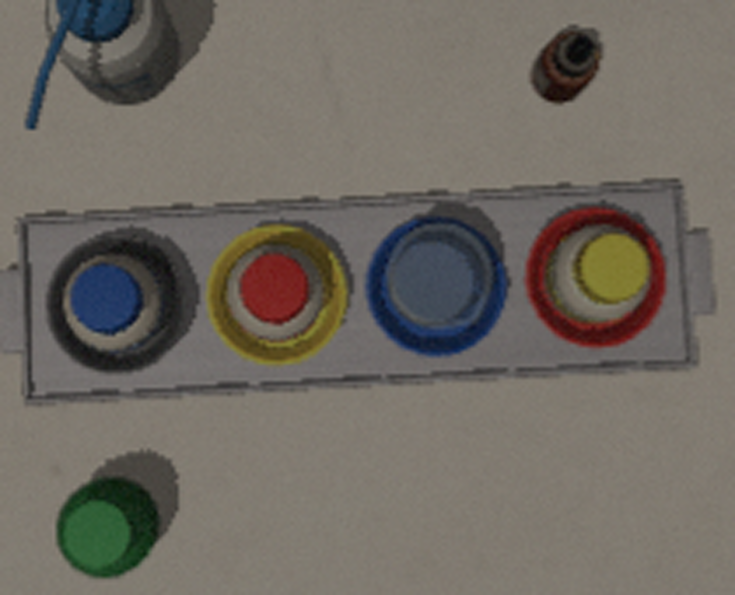

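The crop confirms the identities: white bottles with blue, red and yellow caps, a clear beaker in the blue cup, and a plain green look-alike outside the tray. The fitted radii match (cap 19, cup 41, beaker rim 30 mm), and the cup spacing is 93.8 mm as specified. By extrapolation along the row, the grey cup is at (0.530, 0.1805).

Next I turn the tool so the fingers close along world x.

jog_arm:
  slide:
    - [0, 0, 0]
    - [0, 0, 0]
    - [0, 0, 0]
    - [0, 0, 0]
    - [0, 0, 0]
    - [0, 0, 0]
    - [0, 0, 0]
    - [0, 0, 0]
    - [0, 0, 0]
  turn:
    - [0, 0, 1.13]
    - [0, 0, 1.13]
    - [0, 0, 1.13]
    - [0, 0, 1.13]
    - [0, 0, 1.13]
    - [0, 0, 1.13]
    - [0, 0, 1.13]
    - [0, 0, 1.18]
    - [0, 0, 0]
  gripper: [1, 1, 1, 1, 1, 1, 1, 1, 1]
  newtons: 40

```text
time: 2.28
ee_pos: [0.2, 0.6447, 0.2313]
ee_rot: [0.708, -0.706, -0.0, -0.0]
contact_force: [-0.6, -0.2, 0.1]
finger_gap: 0.0855
grasp_force: 0.0
```

```bash
cat > st.py <<'E'
from h import *
from scipy.spatial.transform import Rotation as R
import sys
s=ctrl.read_state();M=R.from_quat(s['ee_rot']).as_matrix()
print('t',s['time'],'pos',s['ee_pos'].round(4),'x',M[:,0].round(3),'y',M[:,1].round(3),'gap',round(s['finger_gap'],4),'gf',s['grasp_force'],'F',np.round(s['contact_force'],1))
if len(sys.argv)>3:
    d=np.array(list(map(float,sys.argv[1:4])))-s['ee_pos']
    print('slide cm',(M.T@d*100).round(2))
    print('turn units', np.degrees((R.from_quat(s['ee_rot']).inv()*R.from_quat([2**-.5,-2**-.5,0,0])).as_rotvec()).round(2)/8)
E
python3 st.py .537 -.0055 .17
python3 -c "
from h import *
print(ray('top',(245,225),.17),ray('top',(261,190),.205))"
```

```text
t 2.275 pos [0.2    0.6447 0.2313] x [ 0.002 -1.    -0.   ] y [-1.    -0.002 -0.   ] gap 0.0855 gf 0.0 F [-0.6 -0.2  0.1]
slide cm [ 65.08 -33.58   6.13]
turn units [-0.       0.       0.01375]
[0.61433502 0.20557968 0.17      ] [0.6692011  0.17192963 0.205     ]
```

jog_arm:
  slide:
    - [4, -2.1, 0]
    - [4, -2.1, 0]
    - [4, -2.1, 0]
    - [4, -2.1, 0]
    - [4, -2.1, 0]
    - [4, -2.1, 0]
    - [4, -2.1, 0]
    - [4, -2.1, 0]
    - [4, -2.1, 0]
    - [4, -2.1, 0]
  turn:
    - [0, 0, 0]
    - [0, 0, 0]
    - [0, 0, 0]
    - [0, 0, 0]
    - [0, 0, 0]
    - [0, 0, 0]
    - [0, 0, 0]
    - [0, 0, 0]
    - [0, 0, 0]
    - [0, 0, 0]
  gripper: [1, 1, 1, 1, 1, 1, 1, 1, 1, 1]

```text
time: 3.52
ee_pos: [0.4108, 0.2436, 0.2317]
ee_rot: [0.709, -0.705, -0.0, -0.0]
contact_force: [1.5, 0.9, 0.4]
finger_gap: 0.0854
grasp_force: 0.0
```

jog_arm:
  slide:
    - [4, -2.1, 1]
    - [4, -2.1, 1]
    - [4, -2.1, 1]
    - [4, -2.1, 1]
    - [4, -2.1, 1]
    - [4, -2.1, 1]
    - [1, 0, 0]
    - [0, 0, 0]
    - [0, 0, 0]
  turn:
    - [0, 0, 0]
    - [0, 0, 0]
    - [0, 0, 0]
    - [0, 0, 0]
    - [0, 0, 0]
    - [0, 0, 0]
    - [0, 0, 0]
    - [0, 0, 0]
    - [0, 0, 0]
  gripper: [1, 1, 1, 1, 1, 1, 1, 1, 1]

```text
time: 4.65
ee_pos: [0.5365, -0.0043, 0.1718]
ee_rot: [0.708, -0.706, 0.0, -0.0]
contact_force: [-0.3, 0.5, 0.2]
finger_gap: 0.086
grasp_force: 0.0
```

```bash
python3 st.py .537 -.0055 .036; python3 - <<'E'
from h import *
P=ctrl.camera_params('wrist')
f=ctrl.grab_frame('wrist');cv2.imwrite('pics/w0.png',f[:,:,::-1])
print(np.round(P['extrinsics'],3).tolist())
for m in ctrl.outline_of('rinse_beaker','wrist'): print(m['conf'],fit('wrist',m['pixels'],.079,P))
E
```

```text
t 4.65 pos [ 0.5365 -0.0043  0.1718] x [ 0.003 -1.    -0.   ] y [-1.    -0.003 -0.001] gap 0.086 gf 0.0 F [-0.3  0.5  0.2]
slide cm [ 0.13 -0.04 13.58]
turn units [-0.00625  0.0025   0.02   ]
[[-1.0, 0.004, 0.0, 0.536], [-0.004, -0.962, -0.271, -0.074], [-0.001, -0.271, 0.962, 0.314], [0.0, 0.0, 0.0, 1.0]]
0.58 (array([ 0.5363, -0.0101,  0.031 ]), array([317., 230.]))
```

View pics/w0.png

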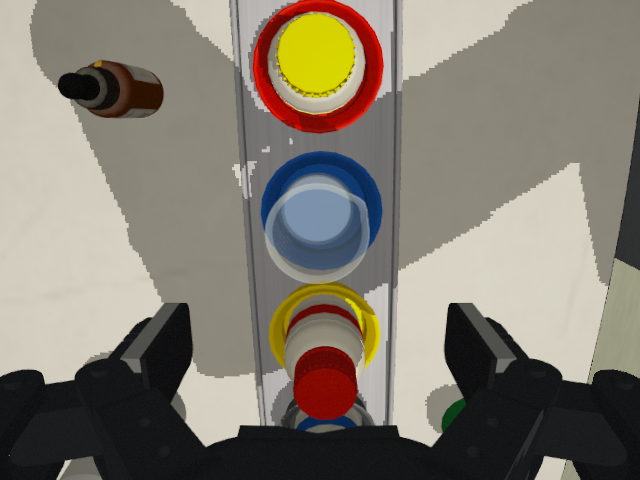

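The wrist view shows the beaker in the blue cup at (317,230), midway between the open fingers. The gap between its neighbours is clear. I'll go down around it and close.

jog_arm:
  slide:
    - [0.3, 0, 3]
    - [0, 0, 3]
    - [0, 0, 3]
    - [0, 0, 2.6]
    - [0, 0, 2]
    - [0, 0, 0]
    - [0, 0, 0]
    - [0, 0, 0]
    - [0, 0, 0]
    - [0, 0, 0]
  turn:
    - [0, 0, 0]
    - [0, 0, 0]
    - [0, 0, 0]
    - [0, 0, 0]
    - [0, 0, 0]
    - [0, 0, 0]
    - [0, 0, 0]
    - [0, 0, 0]
    - [0, 0, 0]
    - [0, 0, 0]
  gripper: [1, 1, 1, 1, 1, 1, 0.4, 0.4, 0.4, 0.4]
  newtons: 25

```text
time: 6.0
ee_pos: [0.5377, -0.0077, 0.0367]
ee_rot: [0.708, -0.707, 0.001, -0.001]
contact_force: [-1.0, 1.3, 6.7]
finger_gap: 0.0568
grasp_force: 24.1
```

jog_arm:
  slide:
    - [0, 0, 0]
    - [0, 0, 0]
    - [0, 0, 0]
    - [0, 0, 0]
  turn:
    - [0, 0, 0]
    - [0, 0, 0]
    - [0, 0, 0]
    - [0, 0, 0]
  gripper: [0.4, 0.4, 0.4, 0.4]

```text
time: 6.5
ee_pos: [0.5377, -0.0077, 0.0367]
ee_rot: [0.708, -0.707, 0.001, -0.001]
contact_force: [0.3, 0.3, 7.3]
finger_gap: 0.057
grasp_force: 24.1
```

jog_arm:
  slide:
    - [0, 0, -1]
    - [0, 0, -2.5]
    - [0, 0, -2.5]
    - [0, 0, 0]
    - [-1, -2.8, 0]
    - [-1.1, -3.2, 0]
    - [-1.1, -3.2, 0]
    - [-1, -3, 0]
    - [0, 0, 0]
    - [0, 0, 0]
  turn:
    - [0, 0, 0]
    - [0, 0, 0]
    - [0, 0, 0]
    - [0, 0, 0]
    - [0, 0, 0]
    - [0, 0, 0]
    - [0, 0, 0]
    - [0, 0, 0]
    - [0, 0, 0]
    - [0, 0, 0]
  gripper: [0.4, 0.4, 0.4, 0.4, 0.4, 0.4, 0.4, 0.4, 0.4, 0.4]

```text
time: 7.75
ee_pos: [0.6573, 0.0337, 0.0943]
ee_rot: [0.707, -0.707, -0.001, 0.001]
contact_force: [-0.2, -0.0, -1.1]
finger_gap: 0.0566
grasp_force: 26.0
```

jog_arm:
  slide:
    - [0, 0, 2.5]
    - [0, 0, 2.5]
    - [0, 0, 1]
    - [0, 0, 0.4]
    - [0, 0, 0.3]
    - [0, 0, 0]
    - [0, 0, 0]
  turn:
    - [0, 0, 0]
    - [0, 0, 0]
    - [0, 0, 0]
    - [0, 0, 0]
    - [0, 0, 0]
    - [0, 0, 0]
    - [0, 0, 0]
  gripper: [0.4, 0.4, 0.4, 0.4, 0.4, 0.4, 0.4]

```text
time: 8.62
ee_pos: [0.6589, 0.0342, 0.029]
ee_rot: [0.707, -0.707, 0.0, -0.0]
contact_force: [0.1, 0.3, 0.5]
finger_gap: 0.0568
grasp_force: 25.4
```

jog_arm:
  slide:
    - [0, 0, 0]
    - [0, 0, 0]
    - [0, 0, 0]
    - [0, 0, -2]
    - [0, 0, -4]
    - [0, 0, -5]
    - [0, 0, -4]
    - [0, 4, 0]
    - [0, 5, 0]
    - [0, 4, 0]
  turn:
    - [0, 0, 0]
    - [0, 0, 0]
    - [0, 0, 0]
    - [0, 0, 0]
    - [0, 0, 0]
    - [0, 0, 0]
    - [0, 0, 0]
    - [0, 0, 0]
    - [0, 0, 0]
    - [0, 0, 0]
  gripper: [1, 1, 1, 1, 1, 1, 1, 1, 1, 1]

```text
time: 9.88
ee_pos: [0.5267, 0.0337, 0.1783]
ee_rot: [0.707, -0.707, -0.0, -0.0]
contact_force: [-0.1, 0.5, 0.9]
finger_gap: 0.0856
grasp_force: 0.0
```

jog_arm:
  slide:
    - [-4, 0, 0]
    - [-5, 0, 0]
    - [-5, 0, 0]
    - [-0.5, 0, 0]
    - [0, 0, 0]
    - [0, 0, 0]
  turn:
    - [0, 0, 0]
    - [0, 0, 0]
    - [0, 0, 0]
    - [0, 0, 0]
    - [0, 0, 0]
    - [0, 0, 0]
  gripper: [1, 1, 1, 1, 1, 1]

```text
time: 10.62
ee_pos: [0.5283, 0.178, 0.1783]
ee_rot: [0.707, -0.707, -0.0, 0.0]
contact_force: [-0.2, -0.4, 0.2]
finger_gap: 0.0855
grasp_force: 0.0
```

```bash
python3 st.py .5287 .1795 .068; python3 - <<'E'
from h import *
P=ctrl.camera_params('wrist')
f=ctrl.grab_frame('wrist');cv2.imwrite('pics/w1.png',f[:,:,::-1])
hsv=cv2.cvtColor(f,cv2.COLOR_RGB2HSV).astype(int);H,S=hsv[...,0],hsv[...,1]
print(proj('wrist',(.529,.18,.098),P))
u,v=proj('wrist',(.529,.18,.098),P);yy,xx=np.mgrid[:480,:640]
print(fit('wrist',(abs(H-110)<12)&(S>120)&(np.hypot(xx-u,yy-v)<75),.098,P))
ctrl.grab_frame('top')
for m in ctrl.outline_of('rinse_beaker','top'): print(m['conf'],m['pixels'].sum(),fit('top',m['pixels'],.071))
E
```

```text
t 10.625 pos [0.5283 0.178  0.1783] x [ 0. -1.  0.] y [-1. -0.  0.] gap 0.0855 gf 0.0 F [-0.2 -0.4  0.2]
slide cm [-0.15 -0.05 11.03]
turn units [ 0.00125 -0.00125  0.     ]
[315.60545065 250.94138217]
(array([0.5282, 0.1754, 0.0199]), array([317., 242.]))
0.67 810 (array([0.6555, 0.0367, 0.0321]), array([337., 210.]))
```

View pics/w1.png

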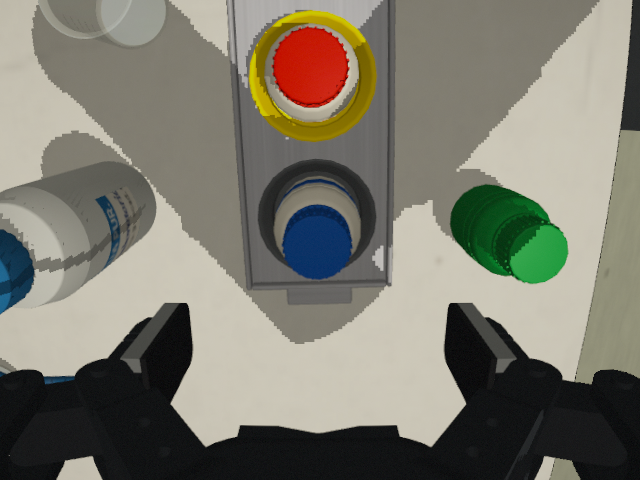

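The wrist view shows the blue cap at (317,242) centred between the fingers. The wash bottle at (60,240) and the green look-alike at (510,235) are clear of them. The parked beaker stands upright at about (0.656, 0.036).

jog_arm:
  slide:
    - [0, 0, 3]
    - [0, 0, 3]
    - [0, 0, 3]
    - [0, 0, 2]
    - [0, 0, 0]
    - [0, 0, 0]
    - [0, 0, 0]
    - [0, 0, 0]
    - [0, 0, 0]
    - [0, 0, 0]
  turn:
    - [0, 0, 0]
    - [0, 0, 0]
    - [0, 0, 0]
    - [0, 0, 0]
    - [0, 0, 0]
    - [0, 0, 0]
    - [0, 0, 0]
    - [0, 0, 0]
    - [0, 0, 0]
    - [0, 0, 0]
  gripper: [1, 1, 1, 1, 1, 0.2, 0.2, 0.2, 0.2, 0.2]
  newtons: 45

```text
time: 12.02
ee_pos: [0.529, 0.1793, 0.0694]
ee_rot: [0.708, -0.707, 0.0, -0.001]
contact_force: [-1.1, 0.3, 6.2]
finger_gap: 0.0367
grasp_force: 44.8
```

jog_arm:
  slide:
    - [0, 0, 0]
    - [0, 0, 0]
    - [0, 0, 0]
  turn:
    - [0, 0, 0]
    - [0, 0, 0]
    - [0, 0, 0]
  gripper: [0.2, 0.2, 0.2]

```text
time: 12.4
ee_pos: [0.529, 0.1793, 0.0694]
ee_rot: [0.708, -0.707, 0.0, -0.001]
contact_force: [-0.1, -0.8, 7.0]
finger_gap: 0.0368
grasp_force: 44.8
```

jog_arm:
  slide:
    - [0, 0, -1]
    - [0, 0, -3]
    - [0, 0, -4]
    - [0, 0, -3]
    - [0, 0, 0]
    - [3, -0.1, 0]
    - [4, -0.1, 0]
    - [4, -0.1, 0]
    - [4, -0.2, 0]
    - [3.6, -0.1, 0]
  turn:
    - [0, 0, 0]
    - [0, 0, 0]
    - [0, 0, 0]
    - [0, 0, 0]
    - [0, 0, 0]
    - [0, 0, 0]
    - [0, 0, 0]
    - [0, 0, 0]
    - [0, 0, 0]
    - [0, 0, 0]
  gripper: [0.2, 0.2, 0.2, 0.2, 0.2, 0.2, 0.2, 0.2, 0.2, 0.2]

```text
time: 13.65
ee_pos: [0.5337, -0.0084, 0.1775]
ee_rot: [0.707, -0.707, -0.001, 0.001]
contact_force: [1.7, 0.6, -1.8]
finger_gap: 0.0367
grasp_force: 45.6
```

jog_arm:
  slide:
    - [0, 0, 0]
    - [0, 0, 0]
    - [0, 0, 0]
  turn:
    - [0, 0, 0]
    - [0, 0, 0]
    - [0, 0, 0]
  gripper: [0.2, 0.2, 0.2]

```text
time: 14.02
ee_pos: [0.5344, -0.0064, 0.178]
ee_rot: [0.708, -0.707, -0.0, 0.0]
contact_force: [0.0, 1.4, -1.5]
finger_gap: 0.0367
grasp_force: 45.5
```

```bash
python3 st.py .5347 -.0072 .0695; python3 - <<'E'
from h import *
P=ctrl.camera_params('wrist')
f=ctrl.grab_frame('wrist');cv2.imwrite('pics/w2.png',f[:,:,::-1])
E
```

```text
t 14.025 pos [ 0.5344 -0.0064  0.178 ] x [ 0.002 -1.    -0.   ] y [-1.    -0.002  0.   ] gap 0.0367 gf 45.516661405563354 F [ 0.   1.4 -1.5]
slide cm [ 0.08 -0.04 10.85]
turn units [0.00375 0.      0.01125]
```

View pics/w2.png

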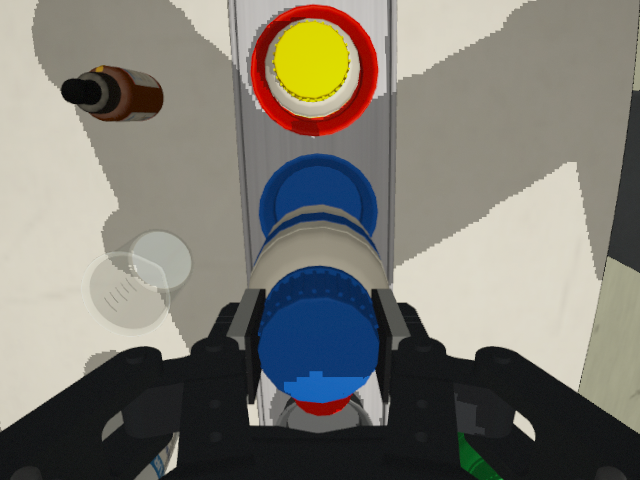

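The bottle hangs upright between the pads with its cap at (320,340), above the empty blue cup at (318,205). I'll lower it and release.

jog_arm:
  slide:
    - [0, 0, 3]
    - [0, 0, 3]
    - [0, 0, 2]
    - [0, 0, 1.4]
    - [0, 0, 0.8]
    - [0, 0, 0.4]
    - [0, 0, 0.2]
    - [0, 0, 0]
    - [0, 0, 0]
  turn:
    - [0, 0, 0]
    - [0, 0, 0]
    - [0, 0, 0]
    - [0, 0, 0]
    - [0, 0, 0]
    - [0, 0, 0]
    - [0, 0, 0]
    - [0, 0, 0]
    - [0, 0, 0]
  gripper: [0.2, 0.2, 0.2, 0.2, 0.2, 0.2, 0.2, 0.2, 0.2]

```text
time: 15.2
ee_pos: [0.5348, -0.007, 0.0707]
ee_rot: [0.707, -0.707, 0.0, -0.0]
contact_force: [-0.1, 0.3, -2.1]
finger_gap: 0.0369
grasp_force: 45.5
```

jog_arm:
  slide:
    - [0, 0, 0.15]
    - [0, 0, 0]
    - [0, 0, 0]
    - [0, 0, 0]
    - [0, 0, 0]
    - [0, 0, 0]
    - [0, 0, -3]
    - [0, 0, -4]
    - [0, 0, -4]
    - [0, 0, 0]
  turn:
    - [0, 0, 0]
    - [0, 0, 0]
    - [0, 0, 0]
    - [0, 0, 0]
    - [0, 0, 0]
    - [0, 0, 0]
    - [0, 0, 0]
    - [0, 0, 0]
    - [0, 0, 0]
    - [0, 0, 0]
  gripper: [0.2, 0.2, 1, 1, 1, 1, 1, 1, 1, 1]

```text
time: 16.45
ee_pos: [0.5365, -0.0067, 0.1822]
ee_rot: [0.708, -0.707, 0.002, -0.003]
contact_force: [-0.2, 0.2, -1.5]
finger_gap: 0.0855
grasp_force: 0.0
```

jog_arm:
  slide:
    - [-1, -3, 0]
    - [-1.1, -4, 0]
    - [-1, -4, 0]
    - [-1, -1.4, 0]
    - [0, 0, 0]
    - [0, 0, 0]
  turn:
    - [0, 0, 0]
    - [0, 0, 0]
    - [0, 0, 0]
    - [0, 0, 0]
    - [0, 0, 0]
    - [0, 0, 0]
  gripper: [1, 1, 1, 1, 1, 1]

```text
time: 17.2
ee_pos: [0.6574, 0.0339, 0.1784]
ee_rot: [0.707, -0.707, -0.0, 0.0]
contact_force: [-0.1, -0.4, 0.5]
finger_gap: 0.0855
grasp_force: 0.0
```

```bash
python3 st.py .6585 .0345 .029; python3 - <<'E'
from h import *
f=ctrl.grab_frame('wrist');cv2.imwrite('pics/w3.png',f[:,:,::-1])
E
```

```text
t 17.2 pos [0.6574 0.0339 0.1784] x [ 0.001 -1.     0.   ] y [-1.    -0.001  0.001] gap 0.0855 gf 0.0 F [-0.1 -0.4  0.5]
slide cm [-0.07 -0.12 14.94]
turn units [ 0.0075  -0.00125  0.00625]
```

View pics/w3.png

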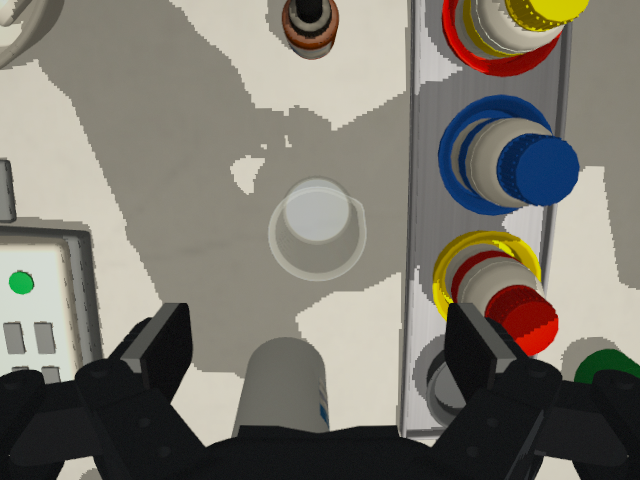

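The beaker stands upright at (318,230) between the fingers, and the blue bottle stands in the blue cup at (510,155). I'll pick up the beaker.

jog_arm:
  slide:
    - [0, 0, 4]
    - [0, 0, 4]
    - [0, 0, 4]
    - [0, 0, 2.9]
    - [0, 0, 0]
    - [0, 0, 0]
    - [0, 0, 0]
    - [0, 0, 0]
    - [0, 0, 0]
    - [0, 0, 0]
  turn:
    - [0, 0, 0]
    - [0, 0, 0]
    - [0, 0, 0]
    - [0, 0, 0]
    - [0, 0, 0]
    - [0, 0, 0]
    - [0, 0, 0]
    - [0, 0, 0]
    - [0, 0, 0]
    - [0, 0, 0]
  gripper: [1, 1, 1, 1, 1, 0.4, 0.4, 0.4, 0.4, 0.4]
  newtons: 25

```text
time: 18.5
ee_pos: [0.6596, 0.0343, 0.0321]
ee_rot: [0.708, -0.707, 0.001, -0.001]
contact_force: [-2.4, -0.5, 6.6]
finger_gap: 0.0568
grasp_force: 25.8
```

jog_arm:
  slide:
    - [0, 0, 0]
    - [0, 0, 0]
    - [0, 0, -1]
    - [0, 0, -3]
    - [0, 0, -4]
    - [0, 0, -4]
    - [0, 0, 0]
    - [0, 0, 0]
  turn:
    - [0, 0, 0]
    - [0, 0, 0]
    - [0, 0, 0]
    - [0, 0, 0]
    - [0, 0, 0]
    - [0, 0, 0]
    - [0, 0, 0]
    - [0, 0, 0]
  gripper: [0.4, 0.4, 0.4, 0.4, 0.4, 0.4, 0.4, 0.4]

```text
time: 19.5
ee_pos: [0.6581, 0.0341, 0.1501]
ee_rot: [0.707, -0.707, -0.0, -0.0]
contact_force: [-0.6, -0.9, -1.5]
finger_gap: 0.0567
grasp_force: 27.0
```

```bash
python3 st.py .5299 .1805 .037
```

```text
t 19.5 pos [0.6581 0.0341 0.1501] x [ 0.    -1.    -0.001] y [-1. -0. -0.] gap 0.0567 gf 26.958771881809298 F [-0.6 -0.9 -1.5]
slide cm [-14.64  12.82  11.32]
turn units [-0.0025   0.005    0.00375]
```

jog_arm:
  slide:
    - [0, 3, 0]
    - [0, 4, 0]
    - [0, 3.8, 0]
    - [-2, 2, 0]
    - [-4, 0, 0]
    - [-4, 0, 0]
    - [-3.6, 0, 0]
    - [-1, 0, 0]
    - [0, 0, 0]
    - [0, 0, 0]
  turn:
    - [0, 0, 0]
    - [0, 0, 0]
    - [0, 0, 0]
    - [0, 0, 0]
    - [0, 0, 0]
    - [0, 0, 0]
    - [0, 0, 0]
    - [0, 0, 0]
    - [0, 0, 0]
    - [0, 0, 0]
  gripper: [0.4, 0.4, 0.4, 0.4, 0.4, 0.4, 0.4, 0.4, 0.4, 0.4]

```text
time: 20.75
ee_pos: [0.53, 0.1789, 0.1493]
ee_rot: [0.707, -0.707, -0.0, 0.001]
contact_force: [-0.0, 0.6, -0.3]
finger_gap: 0.0571
grasp_force: 27.0
```

jog_arm:
  slide:
    - [0, 0, 3]
    - [0, 0, 3]
    - [0, 0, 2]
    - [0, 0, 1.4]
    - [0, 0, 0.8]
    - [0, 0, 0.5]
    - [0, 0, 0]
    - [0, 0, 0]
  turn:
    - [0, 0, 0]
    - [0, 0, 0]
    - [0, 0, 0]
    - [0, 0, 0]
    - [0, 0, 0]
    - [0, 0, 0]
    - [0, 0, 0]
    - [0, 0, 0]
  gripper: [0.4, 0.4, 0.4, 0.4, 0.4, 0.4, 0.4, 0.4]

```text
time: 21.75
ee_pos: [0.5307, 0.1802, 0.0434]
ee_rot: [0.707, -0.707, 0.0, -0.0]
contact_force: [-1.0, 0.3, -0.8]
finger_gap: 0.0568
grasp_force: 27.0
```

jog_arm:
  slide:
    - [0, 0, 0.2]
    - [0, 0, 0.2]
    - [0, 0, 0]
    - [0, 0, 0]
  turn:
    - [0, 0, 0]
    - [0, 0, 0]
    - [0, 0, 0]
    - [0, 0, 0]
  gripper: [0.4, 0.4, 0.4, 0.4]

```text
time: 22.25
ee_pos: [0.5307, 0.1803, 0.0401]
ee_rot: [0.708, -0.707, 0.0, -0.001]
contact_force: [-3.9, 0.1, 12.1]
finger_gap: 0.0573
grasp_force: 27.3
```

jog_arm:
  slide:
    - [0, 0, -0.1]
    - [0, 0, 0]
    - [0, 0, 0]
    - [0, 0, 0]
    - [0, 0, 0]
    - [0, 0, -3]
    - [0, 0, -5]
    - [0, 0, -5]
    - [0, 0, -1]
    - [0, 0, 0]
  turn:
    - [0, 0, 0]
    - [0, 0, 0]
    - [0, 0, 0]
    - [0, 0, 0]
    - [0, 0, 0]
    - [0, 0, 0]
    - [0, 0, 0]
    - [0, 0, 0]
    - [0, 0, 0]
    - [0, 0, 0]
  gripper: [0.4, 1, 1, 1, 1, 1, 1, 1, 1, 1]

```text
time: 23.5
ee_pos: [0.5305, 0.1801, 0.1803]
ee_rot: [0.707, -0.707, -0.0, -0.001]
contact_force: [0.7, 0.4, -1.6]
finger_gap: 0.0851
grasp_force: 0.0
```

jog_arm:
  slide:
    - [4, 0, 0]
    - [5, 0, 0]
    - [5, -0.2, 0]
    - [5, -0.2, 0]
    - [5, -0.2, 0]
    - [4, 0, 0]
    - [0, 0, 0]
    - [0, 0, 0]
  turn:
    - [0, 0, 0]
    - [0, 0, 0]
    - [0, 0, 0]
    - [0, 0, 0]
    - [0, 0, 0]
    - [0, 0, 0]
    - [0, 0, 0]
    - [0, 0, 0]
  gripper: [1, 1, 1, 1, 1, 1, 1, 1]

```text
time: 24.5
ee_pos: [0.5359, -0.1001, 0.1784]
ee_rot: [-0.707, 0.707, 0.001, -0.001]
contact_force: [0.2, -0.5, 0.1]
finger_gap: 0.0855
grasp_force: 0.0
```

```bash
python3 st.py .537 -.0985 .068; python3 - <<'E'
from h import *
f=ctrl.grab_frame('scene');cv2.imwrite('pics/s1.png',cv2.resize(f[150:360,150:450,::-1],None,fx=2.5,fy=2.5))
ctrl.grab_frame('top')
for m in ctrl.outline_of('rinse_beaker','top'): print(m['conf'],m['pixels'].sum(),fit('top',m['pixels'],.079))
E
```

```text
t 24.5 pos [ 0.5359 -0.1001  0.1784] x [-0. -1.  0.] y [-1.     0.     0.002] gap 0.0855 gf 0.0 F [ 0.2 -0.5  0.1]
slide cm [-0.16 -0.14 11.04]
turn units [ 0.01625 -0.00125 -0.00125]
```

View pics/s1.png

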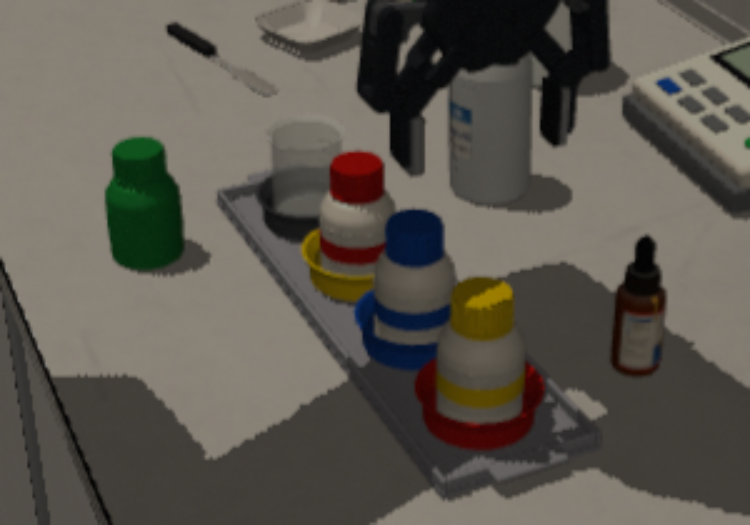

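In the crop, the beaker stands upright in the grey cup (305,175) and the blue bottle in the blue cup (412,290). The yellow bottle in the red cup (480,350) is next.

jog_arm:
  slide:
    - [-0.1, -0.1, 3]
    - [0, 0, 3]
    - [0, 0, 3]
    - [0, 0, 2]
    - [0, 0, 0]
    - [0, 0, 0]
    - [0, 0, 0]
    - [0, 0, 0]
    - [0, 0, 0]
    - [0, 0, 0]
  turn:
    - [0, 0, 0]
    - [0, 0, 0]
    - [0, 0, 0]
    - [0, 0, 0]
    - [0, 0, 0]
    - [0, 0, 0]
    - [0, 0, 0]
    - [0, 0, 0]
    - [0, 0, 0]
    - [0, 0, 0]
  gripper: [1, 1, 1, 1, 1, 0.2, 0.2, 0.2, 0.2, 0.2]
  newtons: 45

```text
time: 25.9
ee_pos: [0.5383, -0.0989, 0.0709]
ee_rot: [0.707, -0.707, 0.001, -0.001]
contact_force: [-1.7, 1.5, 6.3]
finger_gap: 0.0367
grasp_force: 45.0
```

jog_arm:
  slide:
    - [0, 0, 0]
    - [0, 0, 0]
    - [0, 0, -1]
    - [0, 0, -3]
    - [0, 0, -4]
    - [0, 0, -3]
    - [0, 0, 0]
    - [0, 0, 0]
  turn:
    - [0, 0, 0]
    - [0, 0, 0]
    - [0, 0, 0]
    - [0, 0, 0]
    - [0, 0, 0]
    - [0, 0, 0]
    - [0, 0, 0]
    - [0, 0, 0]
  gripper: [0.2, 0.2, 0.2, 0.2, 0.2, 0.2, 0.2, 0.2]

```text
time: 26.9
ee_pos: [0.537, -0.099, 0.1795]
ee_rot: [0.707, -0.707, -0.0, 0.0]
contact_force: [-0.3, -0.6, -1.2]
finger_gap: 0.0369
grasp_force: 45.3
```

```bash
python3 st.py .660 .035 .063
```

```text
t 26.9 pos [ 0.537  -0.099   0.1795] x [ 0. -1. -0.] y [-1.    -0.     0.001] gap 0.0369 gf 45.307374000549316 F [-0.3 -0.6 -1.2]
slide cm [-13.4  -12.31  11.65]
turn units [0.00375 0.0025  0.0025 ]
```

jog_arm:
  slide:
    - [-3, 0, 0]
    - [-4, 0, 0]
    - [-4, 0, 0]
    - [-2.4, -2, 0]
    - [0, -4, 0]
    - [0, -4, 0]
    - [0, -2.3, 0]
    - [0, 0, 0]
    - [0, 0, 0]
  turn:
    - [0, 0, 0]
    - [0, 0, 0]
    - [0, 0, 0]
    - [0, 0, 0]
    - [0, 0, 0]
    - [0, 0, 0]
    - [0, 0, 0]
    - [0, 0, 0]
    - [0, 0, 0]
  gripper: [0.2, 0.2, 0.2, 0.2, 0.2, 0.2, 0.2, 0.2, 0.2]

```text
time: 28.02
ee_pos: [0.6594, 0.0348, 0.1784]
ee_rot: [0.707, -0.707, -0.001, 0.001]
contact_force: [-0.5, 0.1, -1.9]
finger_gap: 0.0368
grasp_force: 45.4
```

jog_arm:
  slide:
    - [0, 0, 3]
    - [0, 0, 4]
    - [0, 0, 2.5]
    - [0, 0, 1.2]
    - [0, 0, 0.6]
    - [0, 0, 0.2]
    - [0, 0, 0]
    - [0, 0, 0]
  turn:
    - [0, 0, 0]
    - [0, 0, 0]
    - [0, 0, 0]
    - [0, 0, 0]
    - [0, 0, 0]
    - [0, 0, 0]
    - [0, 0, 0]
    - [0, 0, 0]
  gripper: [0.2, 0.2, 0.2, 0.2, 0.2, 0.2, 0.2, 0.2]

```text
time: 29.02
ee_pos: [0.6609, 0.0351, 0.0656]
ee_rot: [0.707, -0.707, 0.0, -0.001]
contact_force: [-0.1, -0.0, -0.7]
finger_gap: 0.0365
grasp_force: 45.5
```

jog_arm:
  slide:
    - [0, 0, 0.15]
    - [0, 0, 0.1]
    - [0, 0, 0]
    - [0, 0, 0]
    - [0, 0, 0]
  turn:
    - [0, 0, 0]
    - [0, 0, 0]
    - [0, 0, 0]
    - [0, 0, 0]
    - [0, 0, 0]
  gripper: [0.2, 0.2, 0.2, 0.2, 0.2]

```text
time: 29.65
ee_pos: [0.6606, 0.035, 0.063]
ee_rot: [0.707, -0.707, 0.0, -0.0]
contact_force: [-2.2, -0.2, 4.7]
finger_gap: 0.0365
grasp_force: 46.0
```

jog_arm:
  slide:
    - [0, 0, 0]
    - [0, 0, 0]
    - [0, 0, 0]
    - [0, 0, 0]
    - [0, 0, -3]
    - [0, 0, -5]
    - [0, 0, -3.5]
    - [0, 4, 0]
    - [0, 4, 0]
    - [0, 4, 0]
  turn:
    - [0, 0, 0]
    - [0, 0, 0]
    - [0, 0, 0]
    - [0, 0, 0]
    - [0, 0, 0]
    - [0, 0, 0]
    - [0, 0, 0]
    - [0, 0, 0]
    - [0, 0, 0]
    - [0, 0, 0]
  gripper: [1, 1, 1, 1, 1, 1, 1, 1, 1, 1]

```text
time: 30.9
ee_pos: [0.5393, 0.0348, 0.1773]
ee_rot: [0.707, -0.707, 0.0, -0.0]
contact_force: [0.0, 0.1, -0.0]
finger_gap: 0.0855
grasp_force: 0.0
```

jog_arm:
  slide:
    - [-2.2, 0.9, 0]
    - [-3, 0, 0]
    - [0, 0, 0]
    - [0, 0, 0]
  turn:
    - [0, 0, 0]
    - [0, 0, 0]
    - [0, 0, 0]
    - [0, 0, 0]
  gripper: [1, 1, 1, 1]

```text
time: 31.4
ee_pos: [0.5313, 0.0869, 0.1773]
ee_rot: [0.708, -0.707, -0.0, 0.0]
contact_force: [-0.8, 0.3, 0.3]
finger_gap: 0.0854
grasp_force: 0.0
```

```bash
python3 st.py .532 .0868 .068; python3 - <<'E'
from h import *
f=ctrl.grab_frame('wrist');cv2.imwrite('pics/w4.png',f[:,:,::-1])
E
```

```text
t 31.4 pos [0.5313 0.0869 0.1773] x [ 0.001 -1.     0.   ] y [-1.    -0.001  0.   ] gap 0.0854 gf 0.0 F [-0.8  0.3  0.3]
slide cm [ 1.000e-02 -7.000e-02  1.093e+01]
turn units [ 0.00125 -0.       0.00875]
```

View pics/w4.png

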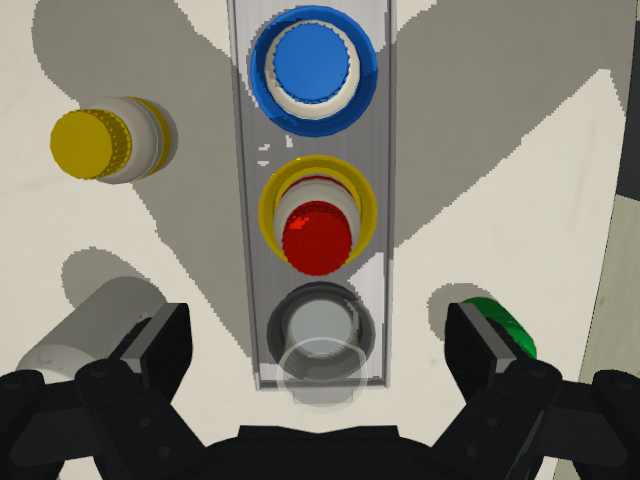

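The wrist view shows the red cap at (317,240) centred between the fingers, the parked yellow bottle upright at (110,140), the beaker in the grey cup at (322,335), and the blue bottle in the blue cup at (312,68). I'll pick up the red bottle.

jog_arm:
  slide:
    - [0, 0, 3]
    - [0, 0, 3]
    - [0, 0, 3]
    - [0, 0, 1.9]
    - [0, 0, 0]
    - [0, 0, 0]
    - [0, 0, 0]
    - [0, 0, 0]
    - [0, 0, 0]
    - [0, 0, 0]
  turn:
    - [0, 0, 0]
    - [0, 0, 0]
    - [0, 0, 0]
    - [0, 0, 0]
    - [0, 0, 0]
    - [0, 0, 0]
    - [0, 0, 0]
    - [0, 0, 0]
    - [0, 0, 0]
    - [0, 0, 0]
  gripper: [1, 1, 1, 1, 1, 0.2, 0.2, 0.2, 0.2, 0.2]

```text
time: 32.7
ee_pos: [0.5321, 0.0872, 0.0693]
ee_rot: [0.708, -0.707, 0.0, -0.001]
contact_force: [-0.4, -0.1, 6.7]
finger_gap: 0.0369
grasp_force: 44.8
```

jog_arm:
  slide:
    - [0, 0, 0]
    - [0, 0, 0]
    - [0, 0, -1]
    - [0, 0, -3]
    - [0, 0, -4]
    - [0, 0, -3]
    - [0, 0, 0]
    - [0, 0, 0]
  turn:
    - [0, 0, 0]
    - [0, 0, 0]
    - [0, 0, 0]
    - [0, 0, 0]
    - [0, 0, 0]
    - [0, 0, 0]
    - [0, 0, 0]
    - [0, 0, 0]
  gripper: [0.2, 0.2, 0.2, 0.2, 0.2, 0.2, 0.2, 0.2]

```text
time: 33.7
ee_pos: [0.5308, 0.0868, 0.1779]
ee_rot: [0.707, -0.707, -0.0, 0.0]
contact_force: [-0.1, -0.2, -1.8]
finger_gap: 0.0368
grasp_force: 45.6
```

jog_arm:
  slide:
    - [3, -0.1, 0]
    - [4, -0.1, 0]
    - [4, -0.1, 0]
    - [4, -0.1, 0]
    - [2.8, -0.1, 0]
    - [1, 0, 0]
    - [0, 0, 0]
    - [0, 0, 0]
    - [0, 0, 0]
  turn:
    - [0, 0, 0]
    - [0, 0, 0]
    - [0, 0, 0]
    - [0, 0, 0]
    - [0, 0, 0]
    - [0, 0, 0]
    - [0, 0, 0]
    - [0, 0, 0]
    - [0, 0, 0]
  gripper: [0.2, 0.2, 0.2, 0.2, 0.2, 0.2, 0.2, 0.2, 0.2]

```text
time: 34.83
ee_pos: [0.5366, -0.1002, 0.1782]
ee_rot: [0.708, -0.706, -0.0, -0.0]
contact_force: [-0.4, -0.2, -1.8]
finger_gap: 0.0368
grasp_force: 45.6
```

```bash
python3 st.py .5372 -.101 .0705
```

```text
t 34.825 pos [ 0.5366 -0.1002  0.1782] x [ 0.002 -1.    -0.   ] y [-1.    -0.002  0.   ] gap 0.0368 gf 45.5819571018219 F [-0.4 -0.2 -1.8]
slide cm [ 0.08 -0.06 10.77]
turn units [0.      0.00125 0.01375]
```

jog_arm:
  slide:
    - [0, 0, 3]
    - [0, 0, 3]
    - [0, 0, 2]
    - [0, 0, 1.4]
    - [0, 0, 0.8]
    - [0, 0, 0.4]
    - [0, 0, 0.2]
    - [0, 0, 0.15]
    - [0, 0, 0]
    - [0, 0, 0]
  turn:
    - [0, 0, 0]
    - [0, 0, 0]
    - [0, 0, 0]
    - [0, 0, 0]
    - [0, 0, 0]
    - [0, 0, 0]
    - [0, 0, 0]
    - [0, 0, 0]
    - [0, 0, 0]
    - [0, 0, 0]
  gripper: [0.2, 0.2, 0.2, 0.2, 0.2, 0.2, 0.2, 0.2, 0.2, 0.2]

```text
time: 36.08
ee_pos: [0.537, -0.1011, 0.0693]
ee_rot: [0.707, -0.707, 0.0, -0.0]
contact_force: [0.1, 0.3, 3.2]
finger_gap: 0.037
grasp_force: 45.7
```

jog_arm:
  slide:
    - [0, 0, 0]
    - [0, 0, 0]
    - [0, 0, 0]
    - [0, 0, 0]
    - [0, 0, -3]
    - [0, 0, -4]
    - [0, 0, -4]
    - [-3, 0, 0]
    - [-4, 0, 0]
    - [-4, 0, 0]
  turn:
    - [0, 0, 0]
    - [0, 0, 0]
    - [0, 0, 0]
    - [0, 0, 0]
    - [0, 0, 0]
    - [0, 0, 0]
    - [0, 0, 0]
    - [0, 0, 0]
    - [0, 0, 0]
    - [0, 0, 0]
  gripper: [1, 1, 1, 1, 1, 1, 1, 1, 1, 1]

```text
time: 37.33
ee_pos: [0.5364, 0.0099, 0.179]
ee_rot: [0.707, -0.707, 0.0, -0.0]
contact_force: [0.8, 0.6, 0.3]
finger_gap: 0.0858
grasp_force: 0.0
```

jog_arm:
  slide:
    - [-2.6, -2, 0]
    - [0, -4, 0]
    - [0, -4, 0]
    - [0, -2.3, 0]
    - [0, 0, 0]
    - [0, 0, 0]
  turn:
    - [0, 0, 0]
    - [0, 0, 0]
    - [0, 0, 0]
    - [0, 0, 0]
    - [0, 0, 0]
    - [0, 0, 0]
  gripper: [1, 1, 1, 1, 1, 1]

```text
time: 38.08
ee_pos: [0.6589, 0.0349, 0.1784]
ee_rot: [0.707, -0.707, -0.0, 0.0]
contact_force: [-0.8, 0.2, -0.0]
finger_gap: 0.0853
grasp_force: 0.0
```

```bash
python3 st.py .6605 .035 .062; python3 - <<'E'
from h import *
f=ctrl.grab_frame('wrist');cv2.imwrite('pics/w5.png',f[:,:,::-1])
E
```

```text
t 38.075 pos [0.6589 0.0349 0.1784] x [ 0.001 -1.     0.   ] y [-1.    -0.001  0.001] gap 0.0853 gf 0.0 F [-0.8  0.2 -0. ]
slide cm [-1.000e-02 -1.700e-01  1.164e+01]
turn units [ 0.0075  -0.00125  0.00375]
```

View pics/w5.png

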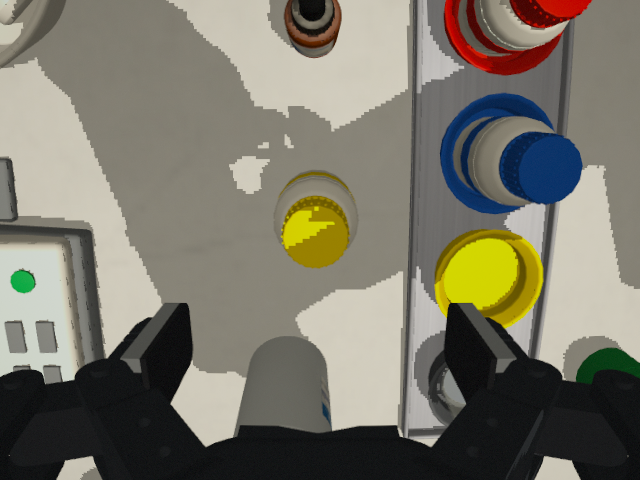

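The wrist view shows the yellow cap at (315,235) between the fingers, the red bottle in the red cup (515,20), and the yellow cup empty (487,280).

jog_arm:
  slide:
    - [0, -0.1, 3]
    - [0, 0, 4]
    - [0, 0, 3]
    - [0, 0, 1.6]
    - [0, 0, 0]
    - [0, 0, 0]
    - [0, 0, 0]
    - [0, 0, 0]
    - [0, 0, 0]
    - [0, 0, 0]
  turn:
    - [0, 0, 0]
    - [0, 0, 0]
    - [0, 0, 0]
    - [0, 0, 0]
    - [0, 0, 0]
    - [0, 0, 0]
    - [0, 0, 0]
    - [0, 0, 0]
    - [0, 0, 0]
    - [0, 0, 0]
  gripper: [1, 1, 1, 1, 1, 0.2, 0.2, 0.2, 0.2, 0.2]

```text
time: 39.38
ee_pos: [0.661, 0.0351, 0.0641]
ee_rot: [0.707, -0.707, 0.0, -0.001]
contact_force: [-1.5, 0.2, 7.6]
finger_gap: 0.0367
grasp_force: 44.8
```

jog_arm:
  slide:
    - [0, 0, 0]
    - [0, 0, 0]
    - [0, 0, -1]
    - [0, 0, -3]
    - [0, 0, -4]
    - [0, 0, -3.5]
    - [0, 0, 0]
    - [0, 0, 0]
  turn:
    - [0, 0, 0]
    - [0, 0, 0]
    - [0, 0, 0]
    - [0, 0, 0]
    - [0, 0, 0]
    - [0, 0, 0]
    - [0, 0, 0]
    - [0, 0, 0]
  gripper: [0.2, 0.2, 0.2, 0.2, 0.2, 0.2, 0.2, 0.2]

```text
time: 40.38
ee_pos: [0.6599, 0.035, 0.1775]
ee_rot: [0.707, -0.707, -0.0, 0.0]
contact_force: [0.7, -0.4, -1.8]
finger_gap: 0.0365
grasp_force: 45.3
```

jog_arm:
  slide:
    - [0, 3, 0]
    - [0, 4, 0]
    - [0, 3, 0]
    - [-2.2, 2.8, 0]
    - [-3, 0, 0]
    - [0, 0, 0]
    - [0, 0, 0]
    - [0, 0, 0]
  turn:
    - [0, 0, 0]
    - [0, 0, 0]
    - [0, 0, 0]
    - [0, 0, 0]
    - [0, 0, 0]
    - [0, 0, 0]
    - [0, 0, 0]
    - [0, 0, 0]
  gripper: [0.2, 0.2, 0.2, 0.2, 0.2, 0.2, 0.2, 0.2]

```text
time: 41.38
ee_pos: [0.5322, 0.0863, 0.1772]
ee_rot: [0.707, -0.707, -0.0, 0.001]
contact_force: [-0.2, 0.0, -0.5]
finger_gap: 0.037
grasp_force: 45.5
```

```bash
python3 st.py .5323 .0866 .071
```

```text
t 41.375 pos [0.5322 0.0863 0.1772] x [ 0.    -1.     0.001] y [-1.    -0.     0.001] gap 0.037 gf 45.486170053482056 F [-0.2  0.  -0.5]
slide cm [-0.03 -0.02 10.62]
turn units [ 0.0075  -0.00375  0.00125]
```

jog_arm:
  slide:
    - [0, 0, 3]
    - [0, 0, 3]
    - [0, 0, 2]
    - [0, 0, 1.4]
    - [0, 0, 0.7]
    - [0, 0, 0.3]
    - [0, 0, 0.2]
    - [0, 0, 0]
    - [0, 0, 0]
  turn:
    - [0, 0, 0]
    - [0, 0, 0]
    - [0, 0, 0]
    - [0, 0, 0]
    - [0, 0, 0]
    - [0, 0, 0]
    - [0, 0, 0]
    - [0, 0, 0]
    - [0, 0, 0]
  gripper: [0.2, 0.2, 0.2, 0.2, 0.2, 0.2, 0.2, 0.2, 0.2]

```text
time: 42.5
ee_pos: [0.5326, 0.087, 0.0722]
ee_rot: [0.707, -0.707, 0.0, -0.0]
contact_force: [-0.9, -0.3, -0.5]
finger_gap: 0.0365
grasp_force: 45.6
```

jog_arm:
  slide:
    - [0, 0, 0.1]
    - [0, 0, 0.1]
    - [0, 0, 0]
    - [0, 0, 0]
  turn:
    - [0, 0, 0]
    - [0, 0, 0]
    - [0, 0, 0]
    - [0, 0, 0]
  gripper: [0.2, 0.2, 0.2, 0.2]

```text
time: 43.0
ee_pos: [0.5327, 0.087, 0.072]
ee_rot: [0.708, -0.707, 0.0, -0.001]
contact_force: [-7.2, -0.0, 18.4]
finger_gap: 0.0367
grasp_force: 47.6
```

jog_arm:
  slide:
    - [0, 0, 0]
    - [0, 0, 0]
    - [0, 0, 0]
    - [0, 0, 0]
    - [0, 0, -3]
    - [0, 0, -5]
    - [0, 0, -5]
    - [0, 0, -3]
    - [0, 0, 0]
    - [0, 0, 0]
  turn:
    - [0, 0, 0]
    - [0, 0, 0]
    - [0, 0, 0]
    - [0, 0, 0]
    - [0, 0, 0]
    - [0, 0, 0]
    - [0, 0, 0]
    - [0, 0, 0]
    - [0, 0, 0]
    - [0, 0, 0]
  gripper: [1, 1, 1, 1, 1, 1, 1, 1, 1, 1]

```text
time: 44.25
ee_pos: [0.532, 0.0868, 0.2292]
ee_rot: [0.707, -0.707, -0.0, 0.0]
contact_force: [-0.1, 0.5, -0.1]
finger_gap: 0.0853
grasp_force: 0.0
```

```bash
python3 st.py; python3 - <<'E'
from h import *
f=ctrl.grab_frame('scene')[150:360,150:450,::-1]
w=ctrl.grab_frame('wrist')[:,:,::-1]
cv2.imwrite('pics/end.png',np.hstack([cv2.resize(f,(430,300)),cv2.resize(w,(370,300))]))
E
```

```text
t 44.25 pos [0.532  0.0868 0.2292] x [ 0.001 -1.     0.   ] y [-1.    -0.001  0.001] gap 0.0853 gf 0.0 F [-0.1  0.5 -0.1]
```

View pics/end.png

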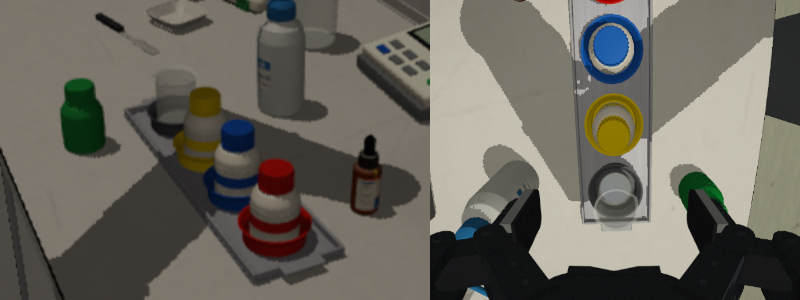

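All four stand upright in their matching cups: beaker (175,100), yellow (205,130), blue (237,165) and red (275,210) in the left half. The heights at contact agree with the bottles resting on the cup floors, and both bystanders are where they were. I'm handing it in.

```bash
python3 -c "
from workcell import ctrl
print(ctrl.close_job())"
```

```text
the job is handed in; nothing more can be done
None
```

The job is handed in at about 44 s of robot time: the red, yellow and blue bottles and the rinse beaker look upright in their own cups in the last pictures, and the wash bottle and dropper were left standing; the hand-in returned no verdict.

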